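# Reset a tripped pottery wheel

### The arm

A 6-joint arm with a two-finger parallel gripper is mounted at the origin on the work surface. World frame = base frame: x ahead of the robot, y to its left, z up, the work surface at z = 0. Lengths are in mm, angles in rad, forces in N, time in s.
With the tool pointing down it reaches from about 375 to 975 mm from the base axis. Payload 3.8 kg.
Tool frame: the origin (TCP) lies at the very end of the fingers, on their centre line; the grasp point (between the pads) lies 19 mm behind it; z points along the fingers, y is the direction in which the jaws open and shut (so a half turn about z gives the same grasp; the last joint's range is limited). The gripper opens to 85 mm and grips with 20 to 120 N. Pads are 22 mm wide; open, the fingers measure 114 mm over their backs; the gripper's body (76 mm by 85 mm) begins 54 mm behind the grasp point. The pads swing forward as they close: fully open they stand 13 mm farther back than shut.
Start: joints at [1.076, 0.264, 1.604, -0, 1.274, -0.037], TCP at [298.331, 605.489, 231.28] pointing down, gripper open.
Joint ranges: [-2.63, 2.63], [-0.94, 2.18], [0.31, 2.57], [-1.31, 4.45], [0, 2.66], [-2.55, 2.55]. Speed limits (rad/s): [2.57, 2.57, 3.14, 3.14, 3.14, 3.14].

### API

Orientations are given as [roll, pitch, yaw] about the fixed x, y, z axes, in that order (R = Rz(yaw) Ry(pitch) Rx(roll)).
In Python, from cell import sense, read_camera, camera_model, hand_in gives the robot as it stands. The module is installed in compiled form; this text tells all that it offers.
- The arm moves only by the tool move_arm, never from a script. Its argument "rows" is a list of rows, each a list of 3 entries, a list of its own where there are three numbers: the closure, from -1 (fully open) to 1 (shut), then the shift along the tool's x, y, z in mm, then the turn about the tool's z in degrees. In form: [[jaw, [tx, ty, tz], roll], ...]. A call has 1 to 20 rows; each row is the pose to reach, as a shift and turn from the pose commanded when the call began, along the tool's axes at that moment; what a row does not reach only later rows make up. A row lasts 1/12 s, in which the tool goes at most 41.7 mm and 7.16 degrees, less where a joint would pass 70% of its speed; a pose out of reach is approached as far as the arm can. A call with a gripper value outside its range is refused whole. The fingers move at their own pace and stop on an object; "newtons" is the grip in N (left out, the last holds). Time passes only in rows, so rows that repeat a pose let the fingers close. It gives the time, the measured TCP pose, the force and the opening at its end, in the units of the state.
- sense(): the state, without advancing time (a new reading comes with each control period).
- read_camera(name): name is "scene" or "top" or "wrist"; returns the picture (480x640x3 uint8, red, green, blue); there is no depth.
- camera_model(name): a dict with "fx", "fy", "cx", "cy" (pixels), "distortion" ([k1, k2, p1, p2, k3] as OpenCV has them; the pictures are not rectified), "R" (3x3) and "t" (3): a world point X has camera coordinates R X + t. Camera axes: x right, y down, z forward; pixel columns grow to the right and rows downward; lengths in mm; the calibration is good to about 2 mm. A picture is of the moment at which its call begins: read the wrist's pose just before it. camera_model takes no time and is no camera call; for the wrist camera it gives the pose at the moment of the call.
- hand_in(): hands the job in, once; it reports no verdict.
The state is a dict: "time": time; "joints": joint angles; "joint_vel": joint speeds; "joint_efforts": joint torques, N m; "ee_pos": TCP position; "tcp_rot": TCP orientation; "contact_force": force on the tool from outside, world axes, zero at the start; "wrist_torque": the same for the moment, N m; "finger_gap": finger opening in mm.
Only numpy, scipy, OpenCV 4.12 (cv2) and the standard library are available. Lean on these libraries where they do the work, as an engineer would, in place of code of your own. Each camera call takes 0.05 s, during which the arm holds its last target. There are 200 camera calls.

### The job

The tabletop pottery wheel has cut out on overload with a freshly thrown bowl still on it. Push its speed lever all the way back to stop (towards the front of the wheel, the side facing you), and only then reach a fingertip into the oblong well in the control deck and press the round reset button fully home, so that it stays in. Leave the lever at stop, and do not flip the direction rocker or disturb the bowl or the things standing beside the wheel.

Things in the scene. Friction and masses are not known exactly. Their poses are not given: they have to be found in the camera images.
- wheel: Grey tabletop pottery wheel, fixed and heavy. Origin on the table under the middle of its control deck; x points from its front (the side facing the robot) to its back, y to its left, z up. The housing spans x -180..180 mm and y -90..410 mm; its flat top, with the control deck at y -89..89, is 105 mm above the table
- head (a point): Centre of the top of the aluminium wheel head (178 mm disc, turns stiffly about the vertical) at wheel x 0, y 250, z 135 mm. Round it stands a white round splash pan, 286 mm across, its rim 32 mm above the deck
- well_mouth (a point): Centre of the mouth of the reset well, in the plane of the deck (z 105 mm above the table), at wheel x -80, y 0. The well is a straight-sided oblong recess, open upward, 58 mm long along this point's y and 34 mm wide along its x, 26 mm deep, with a thin black frame round it; the axes are those of the wheel
- reset_top (a point): Centre of the flat top of the round reset button (white cap, 22 mm across) in the middle of the well; 12 mm below the deck face while it is tripped, 19 mm below when fully home. Pressed straight down it moves against a steady resistance of about 3 N to a hard stop
- reset (a joint): Travel of the reset button in m: 0 = tripped (popped out), 0.007 = fully home; it stays where it is left
- speed_ball (a point): Centre of the black ball knob (24 mm across) at the top of the speed lever, 78 mm from the lever's pivot; the stem below it is an 8 mm rod. The ball rides 52 to 58 mm above the deck and at stop stands at wheel x 40, y 0
- speed_pivot (a point): Pivot of the speed lever at wheel x 70, y 0, 20 mm below the deck face; the lever swings in the wheel's x-z plane about this point's y axis
- speed (a joint): Angle of the speed lever in rad: 0 = stop (leaning 0.4 rad towards the wheel's front, against a hard end stop), growing towards the back up to 0.8 (leaning 0.4 rad backwards); it starts well away from stop. Moving it takes about 3 N at the ball; it stays where it is left
- rocker (a joint): Angle of the direction rocker in rad: 0 as found, up to 0.34 as its raised half is pushed down; to be left at 0
- rocker_top (a point): Top of the raised end of the small black direction rocker (25 by 16 mm) on the deck, in a bezel at wheel x -20, y 50; about 10 mm above the deck
- bowl: Grey clay bowl, 116 mm across, 66 mm high, standing loose on the wheel head; origin at the centre of its underside, z up along its axis
- jar: Closed glaze jar, 60 mm across, 85 mm high, standing on the table to the wheel's right; origin at the centre of its underside
- cup: White open cup, 72 mm across, 80 mm high, standing on the table to the wheel's right; origin at the centre of its underside
- rib: Flat wooden potter's rib, 85 by 50 by 8 mm, lying on the table to the wheel's right; origin at the centre of its underside
There are look-alikes about, which are no part of the job. There is more than one size of the bowl; the one meant has the size given above.

How it is judged:
By the outcome, as a careful person would: the job done as asked, in the order asked, and still so for the second after the job is handed in, with the robot touching nothing.
It also fails if it takes over 48 s, if anything falls off the work surface, if the arm or the gripper's body presses on something with over 40 N, if the wrist force passes 120 N, or if a joint passes its speed limit or range.

## Working session

There is one attempt and no reset: what is moved stays moved. The work goes in short steps, Python scripts to look and compute and a tool call to move; the robot and the scene stay as the last step left them, time stands still between calls to the robot, and variables do not carry over. Pictures are saved under pics/ and viewed, about 8 in all and at most 12, crops included, and the job is handed in when it is done.

Besides the shell and the picture viewer there is one more tool, called after ">>>" by a JSON object that holds its "op" and its "data", one argument or row to a line. move_arm: Moves the arm, as the interface text tells. Its arguments: {"type":"object","properties":{"rows":{"type":"array","items":{"type":"array"}},"newtons":{"type":"number"}},"required":["rows"]}

```bash
mkdir -p pics; cat > h.py <<'E'
import numpy as np, cv2
from cell import *
def snap(n,f):
    m=camera_model(n); im=read_camera(n); cv2.imwrite('pics/'+f,im[:,:,::-1]); return m,im
def proj(m,P):
    R=np.array(m['R']);t=np.array(m['t'],float);K=np.array([[m['fx'],0,m['cx']],[0,m['fy'],m['cy']],[0,0,1.]])
    return cv2.projectPoints(np.array(P,float).reshape(-1,3),cv2.Rodrigues(R)[0],t,K,np.array(m['distortion'],float))[0].reshape(-1,2)
def ray(m,uv):
    R=np.array(m['R']);t=np.array(m['t'],float);K=np.array([[m['fx'],0,m['cx']],[0,m['fy'],m['cy']],[0,0,1.]])
    p=cv2.undistortPoints(np.array(uv,float).reshape(-1,1,2),K,np.array(m['distortion'],float)).reshape(-1,2)
    d=np.c_[p,np.ones(len(p))]@R; return -R.T@t,d
def onz(m,uv,z):
    c,d=ray(m,uv); return c+d*((z-c[2])/d[:,2])[:,None]
E
python3 - <<'E'
from h import *
for n in ['scene','top']:
    m,im=snap(n,n+'1.png'); print(n,-np.array(m['R']).T@np.array(m['t']),m['fx'])
s=sense();print(s['time'],s['ee_pos'],s['tcp_rot'],s['finger_gap'])
E
```

```text
scene [1359.40452843  691.65249859  906.67305695] 567.0814172280918
top [ 412.94693137   63.17483061 1240.00217321] 502.12063957219266
0.1 [298.03787511 604.89513801 230.06298022] [-3.13951561e+00 -8.64726622e-05  2.68377616e+00] 85.13304410314748
```

View pics/scene1.png

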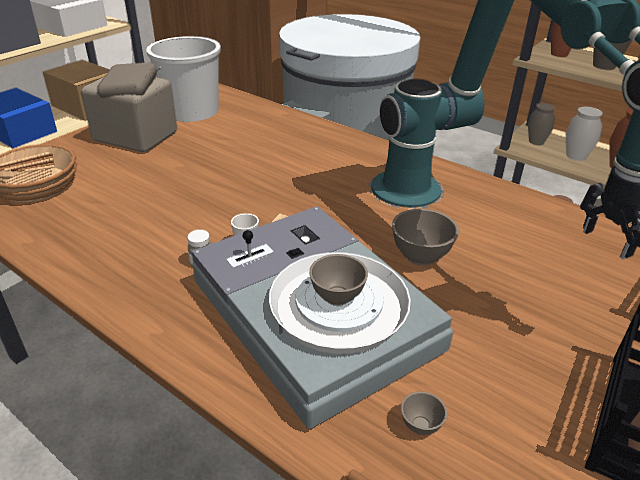

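View pics/top1.png

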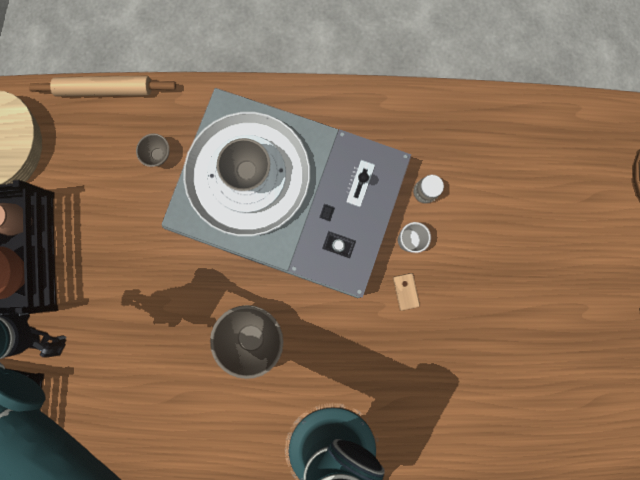

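The scene view has the deck corners at about (195,252), (318,209), (450,322) and (308,403), and the ball at (248,236). The top view has corners at (213,90), (410,157), (361,297) and (164,226), the well at (339,245), the lever at (363,180) and the rocker at (327,213). There are three bowls. The one on the wheel head (top 243,164) is the one meant; the big one at (247,341) and the small one at (153,150) are look-alikes. Next I fit the wheel pose and look at an enlarged crop.

```bash
cat > fit.py <<'E'
from h import *
from scipy.optimize import least_squares
W=np.array([[180,410,105],[180,-90,105],[-180,-90,105],[-180,410,105],[-80,0,105]],float)
T=np.array([[213,90],[410,157],[361,297],[164,226],[339,245]]);S=np.array([[308,403],[195,252],[318,209],[450,322],[304,234]])
mt,ms=camera_model('top'),camera_model('scene')
def tw(p,P):
    c,s=np.cos(p[2]),np.sin(p[2]);P=np.atleast_2d(P);return np.c_[P[:,0]*c-P[:,1]*s+p[0],P[:,0]*s+P[:,1]*c+p[1],P[:,2]]
def res(p): return np.r_[(proj(mt,tw(p,W))-T).ravel(),(proj(ms,tw(p,W))-S).ravel()]
r=least_squares(res,[600,0,-.3],x_scale=[100,100,.1],loss='soft_l1')
E
python3 - <<'E'
from fit import *
p=r.x;print(p,np.round(r.fun.reshape(-1,2),1))
for a in np.arange(-.4,.41,.2):
    q=tw(p,[70+78*np.sin(a),0,85+78*np.cos(a)]);print(round(a,1),q.round(),proj(mt,q).round(1),proj(ms,q).round(1))
it=cv2.imread('pics/top1.png')[130:280,280:450];is_=cv2.imread('pics/scene1.png')[190:290,180:350]
it=cv2.resize(it,None,fx=4,fy=4,interpolation=2)[:600];is_=cv2.resize(is_,None,fx=4,fy=4,interpolation=2)
cv2.imwrite('pics/ct.png',it);cv2.imwrite('pics/cs.png',is_)
E
```

```text
[ 5.72525578e+02 -2.47088468e+01 -3.19693410e-01] [[-1.4 -6.5]
 [ 1.8 -4.7]
 [ 0.4  2.5]
 [-8.2 -0.7]
 [-0.5 -0.6]
 [-0.3 -3.3]
 [-6.1 -0.9]
 [ 0.1 -4.1]
 [ 7.3 -3.3]
 [ 0.7  0.3]]
-0.4 [[610. -37. 157.]] [[357.9 191.3]] [[260.2 232.6]]
-0.2 [[624. -42. 161.]] [[360.3 184.6]] [[254.3 233.1]]
0.0 [[639. -47. 163.]] [[362.7 177.9]] [[248.2 234.7]]
0.2 [[654. -52. 161.]] [[364.9 171.5]] [[242.  237.5]]
0.4 [[668. -56. 157.]] [[366.9 165.7]] [[236.2 241.4]]
```

View pics/ct.png

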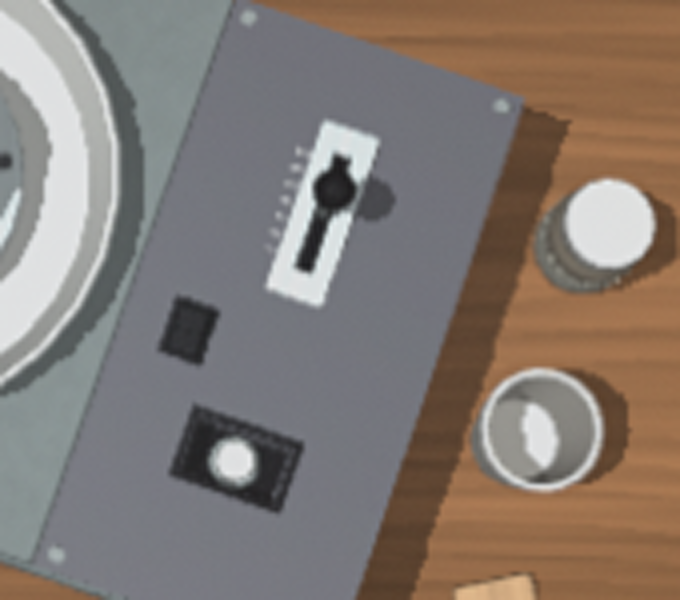

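View pics/cs.png

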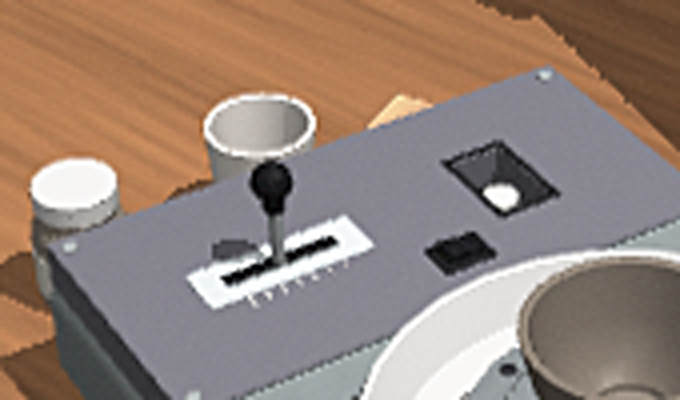

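```bash
cat >> h.py <<'E'
from scipy.spatial.transform import Rotation as Ro
def shift(P):
    s=sense();R=Ro.from_euler('xyz',s['tcp_rot']).as_matrix()
    return (R.T@(np.array(P,float)-s['ee_pos'])).round(1)
E
python3 - <<'E'
from fit import *
p=r.x
l=onz(mt,[[339.2,130],[288.7,270]],105);print('line yaw',np.arctan2(*(l[0]-l[1])[[1,0]]))
c,s=np.cos(p[2]),np.sin(p[2]);print('line y in wheel',(l-np.r_[p[:2],0])@[-s,c,0])
c1,d1=ray(mt,[363.7,177]);c2,d2=ray(ms,[247.7,236.5])
k=np.linalg.lstsq(np.c_[d1[0],-d2[0]],c2-c1,rcond=None)[0];a,b=c1+k[0]*d1[0],c2+k[1]*d2[0];print('ball',a,b)
c1,d1=ray(mt,[339.6,245]);c2,d2=ray(ms,[304.5,234])
k=np.linalg.lstsq(np.c_[d1[0],-d2[0]],c2-c1,rcond=None)[0];print('well',c1+k[0]*d1[0],c2+k[1]*d2[0],tw(p,W[4]))
A=tw(p,[120,0,0])[0,:2];print('A',A, shift([*A,290]),sense()['tcp_rot'],'turn',-np.degrees(p[2]+np.pi-sense()['tcp_rot'][2]))
E
```

```text
line yaw -0.3195599248593248
line y in wheel [86.63771795 86.59165782]
ball [641.8615022  -49.27736472 159.15673734] [640.31911372 -47.22991709 158.61705316]
well [495.25890125  -2.15588352 103.99441549] [494.79899549  -1.49993921 103.92336927] [[4.96579032e+02 4.33194723e-01 1.05000000e+02]]
A [686.44539568 -62.4219092 ] [-643.4 -427.   -59.1] [-3.13951561e+00 -8.64726622e-05  2.68377616e+00] turn -7.913870016385609
```

>>> {"op": "move_arm", "data": {
  "rows": [
    [1, [0, 0, -35], 0],
    [1, [0, 0, -60], 0],
    [1, [-30, -20, -62], -2],
    [1, [-60, -40, -62], -4],
    [1, [-95, -63, -62], -6],
    [1, [-130, -86, -62], -7.9],
    [1, [-163, -108, -62], -7.9],
    [1, [-196, -130, -62], -7.9],
    [1, [-229, -152, -62], -7.9],
    [1, [-262, -174, -62], -7.9],
    [1, [-295, -196, -62], -7.9],
    [1, [-328, -218, -62], -7.9],
    [1, [-361, -240, -62], -7.9],
    [1, [-394, -262, -62], -7.9],
    [1, [-427, -284, -62], -7.9],
    [1, [-460, -306, -62], -7.9],
    [1, [-493, -328, -62], -7.9],
    [1, [-526, -350, -62], -7.9],
    [1, [-560, -372, -62], -7.9],
    [1, [-593, -394, -62], -7.9]
  ]
}}

```text
time: 1.77
ee_pos: [656.6, -12.0, 292.7]
tcp_rot: [-3.141, -0.001, 2.821]
contact_force: [0.2, -0.1, 0.4]
finger_gap: 0.1
```

```bash
python3 - <<'E'
from fit import *
A=[684.5,-64.5];print(shift([*A,290]),shift([*A,147]),sense()['time'],sense()['ee_pos'],sense()['tcp_rot'],sense()['finger_gap'])
E
```

```text
[-43.1 -41.    2.6] [-43.2 -41.  145.6] 1.7667 [656.55193583 -11.99076828 292.65690267] [-3.14142871e+00 -8.25245383e-04  2.82141237e+00] 0.07247192197676824
```

>>> {"op": "move_arm", "data": {
  "rows": [
    [1, [-22, -20, 2], 0],
    [1, [-43, -41, 3], 0],
    [1, [-43, -41, 3], 0],
    [1, [-43, -41, 3], 0]
  ]
}}

```text
time: 2.1
ee_pos: [684.0, -64.1, 288.8]
tcp_rot: [-3.141, -0.002, 2.819]
contact_force: [-0.2, 0.3, -0.4]
finger_gap: -0.1
```

```bash
python3 - <<'E'
from fit import *
m,im=snap('wrist','w1.png');p=r.x;print(sense()['ee_pos'])
for q in [[-80,0,105],[70,0,163],[40,0,157],[-20,50,110]]: print(q,proj(m,tw(p,q)).round(), proj(m,tw([571.5,-26.5,p[2]],q)).round())
print(proj(m,sense()['ee_pos']))
E
```

```text
[683.63544446 -62.76586778 289.19368214]
[-80, 0, 105] [[314. -51.]] [[311. -52.]]
[70, 0, 163] [[315. 161.]] [[312. 160.]]
[40, 0, 157] [[315. 117.]] [[312. 116.]]
[-20, 50, 110] [[378.  37.]] [[376.  37.]]
[[313.2556121  300.08139064]]
```

View pics/w1.png

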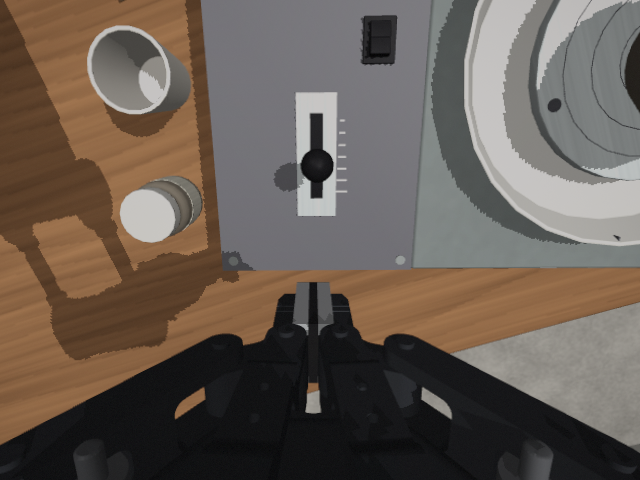

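The ball shows at (317,165) against a predicted (315,161), so the fit holds. I'll descend behind the lever and then push it toward the front.

>>> {"op": "move_arm", "data": {
  "rows": [
    [1, [0, 0, 35], 0],
    [1, [0, 0, 70], 0],
    [1, [0, 0, 105], 0],
    [1, [0, 0, 130], 0],
    [1, [0, 0, 142], 0],
    [1, [0, 0, 142], 0],
    [1, [0, 0, 142], 0]
  ]
}}

```text
time: 2.73
ee_pos: [683.9, -61.4, 148.6]
tcp_rot: [3.142, -0.0, 2.823]
contact_force: [0.4, -0.5, 1.1]
finger_gap: -0.0
```

```bash
python3 - <<'E'
from fit import *
print(shift([*tw(r.x,[63,0,0])[0,:2],147]),sense()['ee_pos'],sense()['contact_force'])
E
```

```text
[54.3 -0.1  1.7] [683.90475829 -61.44740544 148.6317544 ] [ 0.43028691 -0.54532576  1.11644086]
```

>>> {"op": "move_arm", "data": {
  "rows": [
    [1, [10, 0, 0], 0],
    [1, [18, 0, 0], 0],
    [1, [25, 0, 0], 0],
    [1, [32, 0, 0], 0],
    [1, [39, 0, 0], 0],
    [1, [45, 0, 0], 0],
    [1, [49, 0, 0], 0],
    [1, [49, 0, 0], 0],
    [1, [49, 0, 0], 0]
  ]
}}

```text
time: 3.48
ee_pos: [636.4, -46.9, 147.7]
tcp_rot: [-3.141, -0.002, 2.822]
contact_force: [-0.1, 1.3, 0.0]
finger_gap: 0.4
```

>>> {"op": "move_arm", "data": {
  "rows": [
    [1, [1, 0, 0], 0],
    [1, [2, 0, 0], 0],
    [1, [3, 0, 0], 0],
    [1, [4, 0, 0], 0],
    [1, [4, 0, 0], 0],
    [1, [4, 0, 0], 0]
  ]
}}

```text
time: 3.98
ee_pos: [633.4, -45.9, 147.7]
tcp_rot: [-3.141, -0.001, 2.822]
contact_force: [1.5, -1.3, -2.2]
finger_gap: 0.1
```

>>> {"op": "move_arm", "data": {
  "rows": [
    [1, [1, 0, 0], 0],
    [1, [2, 0, 0], 0],
    [1, [2, 0, 0], 0],
    [1, [2, 0, 0], 0]
  ]
}}

```text
time: 4.32
ee_pos: [631.9, -45.3, 148.3]
tcp_rot: [-3.141, 0.0, 2.822]
contact_force: [4.3, -1.5, -3.1]
finger_gap: 0.1
```

>>> {"op": "move_arm", "data": {
  "rows": [
    [1, [1, 0, 0], 0],
    [1, [2, 0, 0], 0],
    [1, [2, 0, 0], 0],
    [1, [2, 0, 0], 0]
  ]
}}

```text
time: 4.65
ee_pos: [631.7, -45.3, 148.4]
tcp_rot: [3.141, 0.004, 2.822]
contact_force: [9.1, -4.3, -5.8]
finger_gap: -0.0
```

```bash
python3 - <<'E'
from h import *
s=sense();print(s['ee_pos'],s['contact_force'])
snap('top','top2.png');m,im=snap('wrist','w2.png')
it=cv2.imread('pics/top2.png')[130:280,280:430]
cv2.imwrite('pics/c2.png',np.hstack([cv2.resize(it,(400,400),interpolation=2),cv2.resize(im[:,:,::-1],None,fx=400/480,fy=400/480)[:,67:467]]))
E
```

```text
[631.70345467 -45.25027808 148.36695923] [ 9.1271446  -4.30167679 -5.82223981]
```

View pics/c2.png

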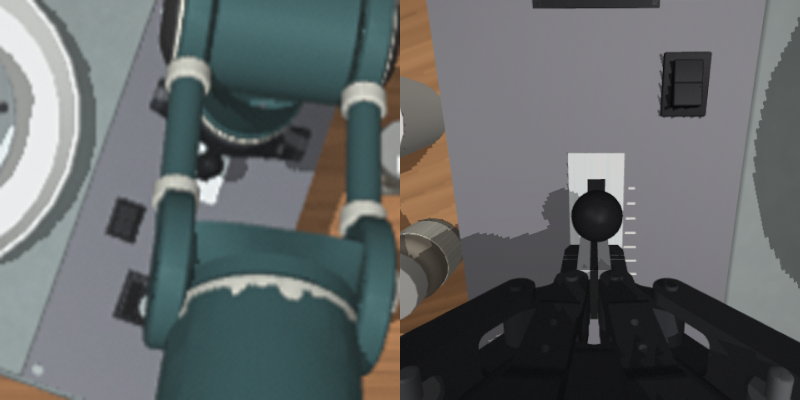

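Force rises with no travel, and the tool is at wheel x ≈ 63, which is where stop was expected. A bit more push will confirm it. Then I back off and lift.

>>> {"op": "move_arm", "data": {
  "rows": [
    [1, [1.5, 0, 0], 0],
    [1, [3, 0, 0], 0],
    [1, [3, 0, 0], 0],
    [1, [3, 0, 0], 0]
  ]
}}

```text
time: 5.08
ee_pos: [631.5, -45.2, 148.6]
tcp_rot: [3.141, 0.01, 2.822]
contact_force: [14.8, -5.3, -12.2]
finger_gap: 0.2
```

>>> {"op": "move_arm", "data": {
  "rows": [
    [1, [-5, 0, 0], 0],
    [1, [-15, 0, 0], 0],
    [1, [-25, 0, 0], 0],
    [1, [-25, 0, -30], 0],
    [1, [-25, 0, -60], 0],
    [1, [-25, 0, -90], 0],
    [1, [-25, 0, -90], 0],
    [1, [-25, 0, -90], 0]
  ]
}}

```text
time: 5.75
ee_pos: [652.8, -51.5, 241.9]
tcp_rot: [3.14, 0.005, 2.822]
contact_force: [0.8, -0.0, 0.1]
finger_gap: -0.0
```

```bash
python3 - <<'E'
from fit import *
s=sense();print(s['ee_pos'],s['contact_force'])
p=r.x
m,im=snap('wrist','w3.png')
for a in (-.4,-.35,-.3): print(a,proj(m,tw(p,[70+78*np.sin(a),0,85+78*np.cos(a)])).round(1))
print(proj(m,tw(p,[-80,0,105])).round(1))
g=cv2.cvtColor(im,cv2.COLOR_RGB2GRAY)
n,l,st,c=cv2.connectedComponentsWithStats((g[:300]<45).astype(np.uint8))
for k in range(1,n):
    if 200<st[k,4]<8000: print(st[k],c[k].round(1))
print(shift([*tw(p,[-80,0,0])[0,:2],240]))
E
```

```text
[652.84374901 -51.52524431 241.88559648] [ 0.79889213 -0.0419      0.12677155]
-0.4 [[311.4 170.7]]
-0.35 [[311.4 177. ]]
-0.3 [[311.4 183.4]]
[[311.4 -26. ]]
[263   0  89  14 879] [306.    7.5]
[ 366   50   39   53 1293] [382.3  77.3]
[ 295  153   38   96 1797] [313.7 190.6]
[163.3   0.5  -0.7]
```

View pics/w3.png

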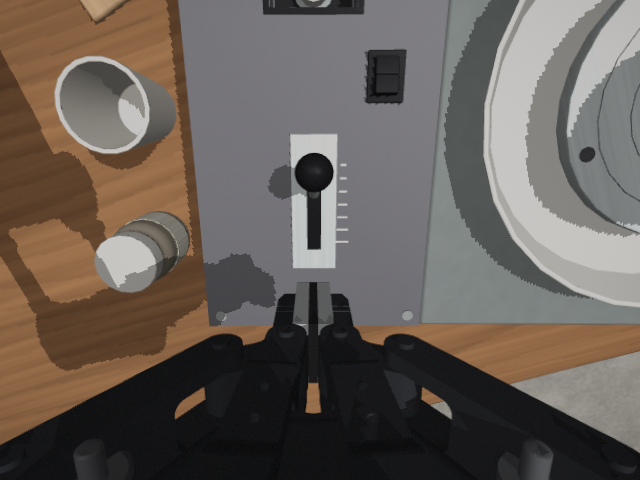

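The lever is at stop: the ball is at (314,172) against a prediction of (311,171). Now above the well for a close look.

>>> {"op": "move_arm", "data": {
  "rows": [
    [1, [30, 0, 0], 0],
    [1, [65, 0, 0], 0],
    [1, [100, 0, 0], 0],
    [1, [135, 0, 0], 0],
    [1, [155, 0, 0], 0],
    [1, [163, 0, 0], 0],
    [1, [163, 0, 20], 0],
    [1, [163, 0, 40], 0],
    [1, [163, 0, 40], 0],
    [1, [163, 0, 40], 0]
  ]
}}

```text
time: 6.63
ee_pos: [494.9, -0.2, 196.3]
tcp_rot: [-3.14, -0.005, 2.822]
contact_force: [-0.2, -0.5, 1.7]
finger_gap: 0.0
```

```bash
python3 - <<'E'
from fit import *
s=sense();print(s['ee_pos'],s['contact_force'])
p=r.x
m,im=snap('wrist','w4.png')
for q in [[-80,0,105],[-80,0,93],[-97,-29,105],[-97,29,105],[-63,-29,105],[-63,29,105]]: print(q,proj(m,tw(p,q)).round(1))
print(shift([*tw(p,[-80,0,0])[0,:2],120]))
E
```

```text
[ 4.94864997e+02 -2.15177281e-01  1.96310354e+02] [-0.2120348  -0.54273323  1.66631738]
[-80, 0, 105] [[313.3 241.7]]
[-80, 0, 93] [[313.3 236.6]]
[-97, -29, 105] [[268.7 216.6]]
[-97, 29, 105] [[357.9 216.7]]
[-63, -29, 105] [[270.4 265.7]]
[-63, 29, 105] [[356.2 265.8]]
[-0.4  0.9 77.7]
```

View pics/w4.png

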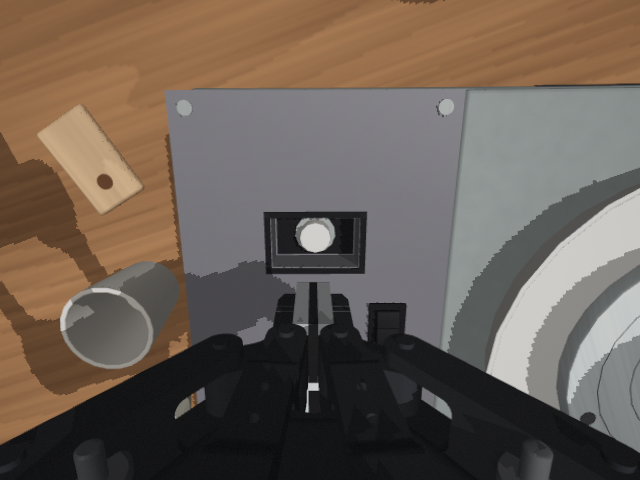

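The cap is at (315,237) against a predicted (313,237), and the mouth runs over (271–361, 217–268), so the tool is centred to about 2 mm. Descending.

>>> {"op": "move_arm", "data": {
  "rows": [
    [1, [0, 2, 30], 0],
    [1, [0, 2, 60], 0],
    [1, [0, 2, 80], 0],
    [1, [0, 2, 90], 0],
    [1, [0, 2, 96], 0],
    [1, [0, 2, 100], 0],
    [1, [0, 2, 100], 0],
    [1, [0, 2, 100], 0]
  ]
}}

```text
time: 7.35
ee_pos: [498.0, 1.6, 99.6]
tcp_rot: [3.141, 0.002, 2.822]
contact_force: [0.3, 0.2, -0.6]
finger_gap: -0.3
```

>>> {"op": "move_arm", "data": {
  "rows": [
    [1, [0, 0, 2], 0],
    [1, [0, 0, 4], 0],
    [1, [0, 0, 6], 0],
    [1, [0, 0, 8], 0],
    [1, [0, 0, 8], 0],
    [1, [0, 0, 8], 0]
  ]
}}

```text
time: 7.85
ee_pos: [497.2, 1.7, 90.5]
tcp_rot: [3.141, 0.001, 2.822]
contact_force: [0.7, 0.6, 1.5]
finger_gap: 0.1
```

>>> {"op": "move_arm", "data": {
  "rows": [
    [1, [0, 0, 1], 0],
    [1, [0, 0, 2], 0],
    [1, [0, 0, 3], 0],
    [1, [0, 0, 4], 0],
    [1, [0, 0, 4], 0],
    [1, [0, 0, 4], 0]
  ]
}}

```text
time: 8.35
ee_pos: [497.0, 1.7, 86.3]
tcp_rot: [3.141, 0.0, 2.822]
contact_force: [2.6, 0.0, 1.4]
finger_gap: -0.1
```

>>> {"op": "move_arm", "data": {
  "rows": [
    [1, [0, 0, 1], 0],
    [1, [0, 0, 2], 0],
    [1, [0, 0, 3], 0],
    [1, [0, 0, 3], 0],
    [1, [0, 0, 3], 0]
  ]
}}

```text
time: 8.77
ee_pos: [497.1, 1.7, 85.6]
tcp_rot: [-3.142, 0.0, 2.822]
contact_force: [-5.3, 0.2, 17.6]
finger_gap: 0.4
```

The hard stop is at z ≈ 86, as expected. A touch more push, then straight up and clear.

>>> {"op": "move_arm", "data": {
  "rows": [
    [1, [0, 0, 1], 0],
    [1, [0, 0, 1], 0],
    [1, [0, 0, 1], 0]
  ]
}}

```text
time: 9.02
ee_pos: [497.1, 1.7, 85.5]
tcp_rot: [-3.142, 0.0, 2.822]
contact_force: [-9.3, 0.6, 24.2]
finger_gap: 0.1
```

>>> {"op": "move_arm", "data": {
  "rows": [
    [1, [0, 0, -10], 0],
    [1, [0, 0, -30], 0],
    [1, [0, 0, -60], 0],
    [1, [0, 0, -90], 0],
    [1, [0, 0, -114], 0],
    [1, [0, 0, -114], 0],
    [1, [0, 0, -114], 0]
  ]
}}

```text
time: 9.6
ee_pos: [497.3, 1.7, 197.5]
tcp_rot: [3.141, 0.002, 2.822]
contact_force: [-0.1, 0.2, -0.5]
finger_gap: 0.1
```

```bash
python3 - <<'E'
from fit import *
p=r.x
m,im=snap('wrist','w5.png')
for q in [[-80,0,93],[-80,0,86]]: print(q,[proj(m,tw(p,np.add(q,d))).round(1).tolist() for d in ([0,0,0],[0,11,0],[0,-11,0])])
a=cv2.imread('pics/w4.png')[190:290,240:390];b=im[190:290,240:390,::-1]
cv2.imwrite('pics/c5.png',cv2.resize(np.hstack([a,b]),None,fx=2.6,fy=2.6))
E
```

```text
[-80, 0, 93] [[[309.4, 232.8]], [[325.2, 232.8]], [[293.5, 232.8]]]
[-80, 0, 86] [[[309.4, 230.1]], [[324.8, 230.1]], [[294.0, 230.1]]]
```

View pics/c5.png

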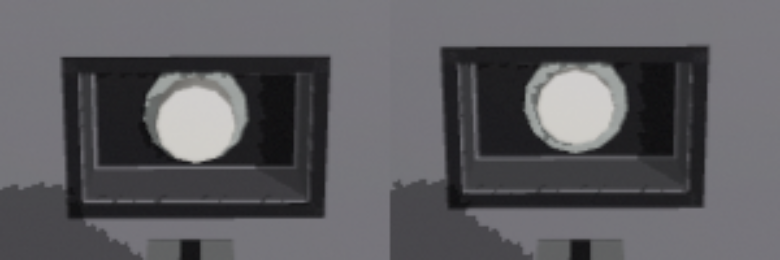

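The button now sits in its collar. I'll retreat and check the whole scene.

>>> {"op": "move_arm", "data": {
  "rows": [
    [1, [0, 0, -40], 0],
    [1, [20, 0, -80], 0],
    [1, [60, 0, -90], 0],
    [1, [95, 0, -90], 0],
    [1, [95, 0, -90], 0]
  ]
}}

```text
time: 10.07
ee_pos: [401.2, 32.8, 284.9]
tcp_rot: [-3.141, -0.005, 2.823]
contact_force: [0.1, -0.5, -0.6]
finger_gap: 0.1
```

```bash
python3 - <<'E'
from fit import *
m,im=snap('scene','scene2.png');print(proj(ms,tw(r.x,[40,0,157])),sense()['contact_force'])
a=cv2.imread('pics/scene1.png')[190:330,170:460];b=im[190:330,170:460,::-1]
cv2.imwrite('pics/c6.png',cv2.resize(np.vstack([a,b]),None,fx=2.1,fy=2.1,interpolation=2))
E
```

```text
[[260.06874131 232.61745102]] [0.03890355 0.00618326 0.31019276]
```

View pics/c6.png

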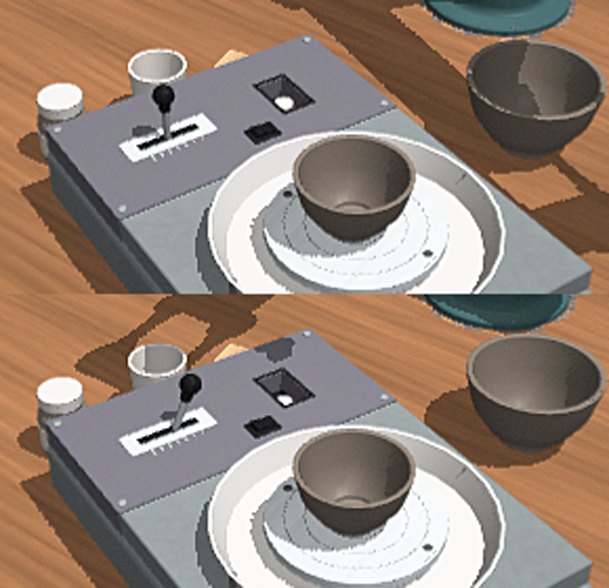

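The lever is at stop, with the ball at about (260,233) as predicted. The rocker, bowl, jar, cup and rib are unchanged.

```bash
python3 -c "from cell import *; print(hand_in())"
```

```text
the job is handed in; nothing more can be done
None
```

The speed lever is at stop, the reset button is pressed home, and the job was handed in after about 10 s of robot time.

- **Lever:** I pushed the ball to the front end stop with the closed fingers. Force rose to about 20 N with no further travel. The ball then showed within about 3 pixels of the predicted stop position in the wrist view, and matched it by eye in the scene view.
- **Reset button:** I then pressed it down to its hard stop at z ≈ 86 mm, where the text puts "fully home". The force there reached about 24 N upward. After I withdrew, the wrist picture showed the cap sitting down in its collar.
- **Last checks:** The scene view before and after showed the lever at stop and the rocker, bowl, jar and cup unmoved. Only the rib's edge is visible in that view. Nothing was touching the robot at the end.
- **Disagreement:** The wheel's outer corners fitted up to 8 pixels off, probably because the edges are rounded. The well, ball and deck line agreed to about 2–3 mm, so I used those. No check failed.

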